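Seat the flue restrictor in the boiler's flue adapter

ROBOT

A 6-joint arm with a two-finger parallel gripper is mounted at the origin on the work surface. World frame = base frame: x ahead of the robot, y to its left, z up, the work surface at z = 0. Lengths are in m, angles in rad, forces in N, time in s.
With the tool pointing down it reaches from about 0.3 to 0.875 m from the base axis. Payload 6.4 kg.
Tool frame: the origin (TCP) lies midway between the tips of the shut fingers; the grasp point (between the pads) lies 19 mm behind it; z points along the fingers, y is the direction in which the jaws open and shut (so a half turn about z gives the same grasp; the last joint's range is limited). The gripper opens to 85 mm and grips with 20 to 120 N. Pads are 22 mm wide; open, the fingers measure 114 mm over their backs; the gripper's body (76 mm by 85 mm) begins 54 mm behind the grasp point. The pads swing forward as they close: fully open they stand 13 mm farther back than shut.
Start: joints at [-1.361, 0.181, 1.607, -0, 1.354, -0.206], TCP at [0.232, -0.526, 0.231] pointing down, gripper open.
Joint ranges: [-2.99, 2.99], [-0.89, 2.07], [0.3, 2.58], [-1.14, 4.28], [0, 2.63], [-3.12, 3.12]. Speed limits (rad/s): [2.57, 2.57, 3.01, 3.14, 3.14, 3.14].

INTERFACE

Orientations are given as a unit quaternion [w, x, y, z].
In Python, from bench import ctrl gives the robot as it stands.
- The arm moves only by the tool apply_moves, never from a script. Its argument "plan" is a list of rows, each an object with "translation": the shift along the tool's x, y, z in m, a list of three; "angular": the turn, a rotation vector about the tool's x, y, z in rad, a list of three; "hand": the finger opening in m, from 0 to 0.0854. In form: [{"translation": [x, y, z], "angular": [rx, ry, rz], "hand": hand}, ...]. A call has 1 to 10 rows; each row shifts and turns the commanded pose from where the row before left it, along the tool's axes as they then stand; what a row does not reach is not made up. A row lasts 1/8 s, in which the tool goes at most 62.5 mm and 10.7 degrees, less where a joint would pass 70% of its speed; a pose out of reach is approached as far as the arm can. A call with a gripper value outside its range is refused whole. The fingers move at their own pace and stop on an object; the grip force is fixed at half the most. Time passes only in rows, so rows that do not move let the fingers close. It gives the time, the measured TCP pose, the force and the opening at its end, in the units of the state.
- ctrl.get_obs(): the state, without advancing time (a new reading comes with each control period).
- ctrl.camera(name): name is "side" or "top" or "wrist"; returns a dict with "img" (420x560x3 uint8, red, green, blue), "K" (3x3 intrinsics, pixels), "eye" and "orientation" of the camera in the world. Camera axes: x right, y up, looking along -z (the intrinsics and any distortion apply to the point x, -y, -z); pixel columns grow to the right and rows downward; lengths in m; the calibration is good to about 2 mm. A picture is of the moment at which its call begins. There is no depth.
- ctrl.hand_in(): hands the job in, once; it reports no verdict.
The state is a dict: "time_s": time; "q": joint angles; "dq": joint speeds; "joint_efforts": joint torques, N m; "eef_pos": TCP position; "eef_rot": TCP orientation; "wrist_force": force on the tool from outside, world axes, zero at the start; "torque": the same for the moment, N m; "opening": opening from 0.0 (shut) to 1.0 (fully open).
Only numpy, scipy, OpenCV 4.12 (cv2) and the standard library are available. Lean on these libraries where they do the work, as an engineer would, in place of code of your own. Each camera call takes 0.05 s, during which the arm holds its last target.

TASK

The orange flue restrictor lies loose on the spring clips in the mouth of the aluminium flue adapter, turned the wrong way. Push its upright finger bar round with a fingertip until the notch in its rim stands over the locating pin, in line with the red mark on the adapter, then press it down at the middle of the bar until it is fully home, flat under all three clips, and take your hand away. Do not grip it, force it, pick it up or tip it out, and leave the tools and parts round about where they lie.

Things in the scene. Friction and masses are not known exactly. Their poses are not given: they have to be found in the camera images.
- restrictor: orange-enamelled metal disc, 90 mm across, 5 mm thick, about 150 g, loose in the adapter's round socket. Origin: centre of its underside; z up; x points through the middle of its one rim notch (12 mm wide, 12 mm deep, open at the rim). At the start it lies level on three spring clips, top 40 mm above the bench; pushed at its finger bar (1 N) it turns on the spot about its centre, either way, and stays where left
- notch (a point): a point in the middle of the restrictor's rim notch, 39.5 mm from the disc's centre, half-way up its thickness
- bar_top (a point): centre of the top of the restrictor's upright finger bar, a straight rib across the disc through its centre along the disc's y axis (square to the notch): 84 mm long, 6 mm thick, rising 16 mm above the disc's top. The place to press; 8 to 10 N here snaps the disc down past the clips, 11 mm lower than at the start
- bar_a (a point): half-way up the finger bar, 24 mm from the disc's centre towards +y of the restrictor; pushing the bar's flat side about 30 mm from the centre turns the disc
- bar_b (a point): the same point on the other arm of the bar, 24 mm from the centre towards -y. Either side of the bar lies a D-shaped opening in the disc
- flue_adapter: cast aluminium flue adapter, bolted down: flange 160 x 160 x 8 mm, and a round socket 103 mm across outside, 92.4 mm inside, rim 40 mm above the bench. Origin: centre of its underside, on the socket's axis; z up; x points to the locating pin and the red mark on rim and flange. Two capped turrets, 31 mm tall, stand on the flange's -x side
- seat (a point): on the socket's axis at the height of the ledge inside it, 24 mm above the bench, where the restrictor's underside ends up. Three sprung steel clips stand round the ledge at 60, 180 and 300 degrees from the adapter's x axis: they carry the loose disc and close over its rim (just above its top, at 29 mm) once it is pressed home
- pin_top (a point): top of the steel locating pin, 6 mm thick, domed, 39.5 mm from the socket's axis towards the red mark, its top 32.5 mm above the bench. Hidden below the disc until the notch is over it; anywhere else the pin stops the disc from going down
- screwdriver: screwdriver lying on the bench, bystander
- spanner: open-ended spanner lying on the bench, bystander
- spare_restrictor: plain grey plastic ring, 80 mm across, 5 mm thick, another size of restrictor, bystander; origin at the centre of its underside
- gasket: black rubber gasket ring, 100 mm across, 4 mm thick, bystander; origin at the centre of its underside
- union_nut: brass hexagon union nut, about 40 mm across, 22 mm tall, bystander; origin at the centre of its underside
- sealant_jar: small white jar with a blue cap, 52 mm across, 55 mm tall, bystander; origin at the centre of its underside
- copper_elbow: copper pipe elbow, legs about 45 mm long and 25 mm thick, bystander

How it is judged:
By the outcome, as a careful person would: the job done as asked, in the order asked, and still so for the second after the job is handed in, with the robot touching nothing.
It also fails if it takes over 54 s, if anything falls off the work surface, if the arm or the gripper's body presses on something with over 40 N, if the wrist force passes 120 N, or if a joint passes its speed limit or range.

## Working session

There is one attempt and no reset: what is moved stays moved. The work goes in short steps, Python scripts to look and compute and a tool call to move; the robot and the scene stay as the last step left them, time stands still between calls to the robot, and variables do not carry over. Pictures are saved under pics/ and viewed, and the job is handed in when it is done.

Besides the shell and the picture viewer there is one more tool, called after ">>>" as name([rows], argument=value, ...), one row to a line, values as JSON. apply_moves: Moves the arm, as the interface text tells. Its arguments: {"type":"object","properties":{"plan":{"type":"array","items":{"type":"object","properties":{"translation":{"type":"array","items":{"type":"number"}},"angular":{"type":"array","items":{"type":"number"}},"hand":{"type":"number"}}}}},"required":["plan"]}

```bash
mkdir -p pics
cat > h.py <<'E'
from bench import ctrl
import numpy as np, cv2
def snap(n,f):
    c=ctrl.camera(n); cv2.imwrite('pics/'+f+'.png',c['img'][:,:,::-1]); np.savez('pics/'+f+'.npz',**{k:np.array(c[k]) for k in ('img','K','eye','orientation')}); return c
def R(q):
    w,x,y,z=q; from scipy.spatial.transform import Rotation as r; return r.from_quat([x,y,z,w]).as_matrix()
def ray(c,uv,z):
    K=np.array(c['K']);d=np.linalg.inv(K)@[uv[0],uv[1],1]; o=np.array(c['orientation']); M=R(o) if o.size==4 else o.reshape(3,3)
    d=M@[d[0],-d[1],-d[2]]; e=np.array(c['eye']); return e+d*(z-e[2])/d[2]
def proj(c,p):
    o=np.array(c['orientation']); M=R(o) if o.size==4 else o.reshape(3,3)
    q=M.T@(np.array(p)-np.array(c['eye'])); q=np.array(c['K'])@[q[0],-q[1],-q[2]]; return q[:2]/q[2]
E
python3 - <<'E'
from h import *
for n in ('side','top','wrist'):
    c=snap(n,n+'0'); print(n,c['K'],c['eye'],c['orientation'],[k for k in c])
print(ctrl.get_obs())
E
```

```text
side [[482.65537648   0.         281.97351625]
 [  0.         482.65537648 216.16547308]
 [  0.           0.           1.        ]] [0.47063153 0.64629154 0.6742432 ] [-0.04771356 -0.02468079  0.3833746   0.92202939] ['img', 'K', 'eye', 'orientation']
top [[405.73910097   0.         276.11266182]
 [  0.         405.73910097 205.24693691]
 [  0.           0.           1.        ]] [0.43360219 0.05034503 0.7898762 ] [-0.69716397 -0.07511818  0.06040668  0.71040178] ['img', 'K', 'eye', 'orientation']
wrist [[366.40365927   0.         286.25284543]
 [  0.         366.40365927 207.1679793 ]
 [  0.           0.           1.        ]] [ 0.29322746 -0.49815586  0.37181518] [ 0.83037626 -0.11153882  0.07269555 -0.5410635 ] ['img', 'K', 'eye', 'orientation']
{'time_s': 0.15, 'q': array([-1.36130932e+00,  1.81380698e-01,  1.60776131e+00,  2.06713606e-05,
        1.35374987e+00, -2.06310404e-01]), 'dq': array([-0.00037627, -0.00323258, -0.00260061, -0.00058416, -0.0016493 ,
        0.0004086 ]), 'joint_efforts': array([ 9.05707093e-04, -4.45261002e+01, -3.51691997e+01, -2.72139223e-04,
        5.81746121e-03, -4.07898014e-06]), 'eef_pos': array([ 0.23218561, -0.52560128,  0.23059351]), 'eef_rot': array([-6.49624700e-04,  9.78467046e-01,  2.06402080e-01,  9.05994757e-06]), 'wrist_force': array([ 0.80296346, -0.00705705,  0.2024298 ]), 'torque': array([0.02846234, 0.01763642, 0.04849744]), 'opening': 0.9978003636529095}
```

View pics/top0.png

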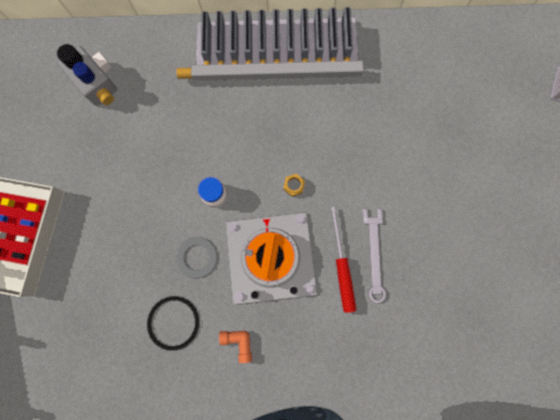

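View pics/side0.png

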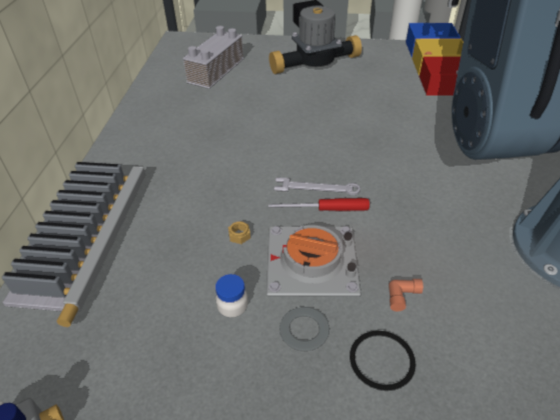

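The top view shows the adapter at about (271,257) with the red mark at (267,223). In the side view it sits at (313,255). I'll zoom in on both.

Run:
```python
from h import *
a=cv2.imread('pics/top0.png')[205:310,220:325]; b=cv2.imread('pics/side0.png')[215:300,260:365]
cv2.imwrite('pics/z0.png',np.hstack([cv2.resize(a,(400,400),interpolation=2),cv2.resize(b,(400,400*85//105+76),interpolation=2)[:400] if 0 else cv2.resize(cv2.copyMakeBorder(b,0,20,0,0,0),(400,400),interpolation=2)]))
```

```text
(no output)
```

View pics/z0.png

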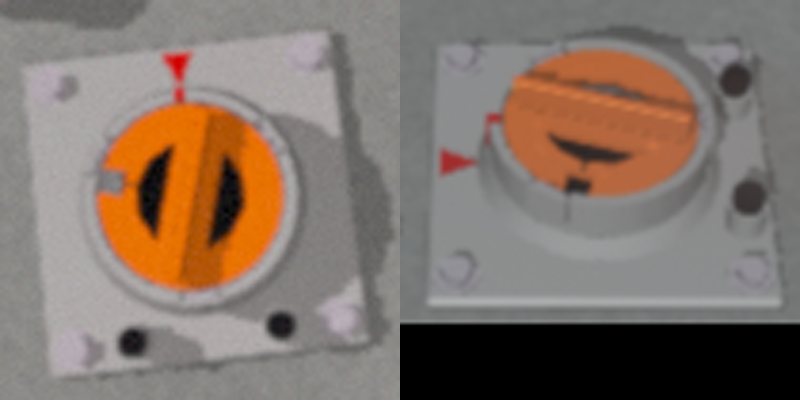

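In the top zoom, the notch is at the left, at (110,182), and the red mark is at the top, at (180,80). The disc therefore has to turn clockwise seen from above by roughly 80°. Next I'll measure it.

```bash
cat > meas.py <<'E'
from h import *
def meas(f,zd=.040,box=None):
    c=dict(np.load('pics/'+f+'.npz')); img=c['img']; hsv=cv2.cvtColor(img,cv2.COLOR_RGB2HSV)
    return c,hsv
def wr(c,m,z):
    v,u=np.nonzero(m); return np.array([ray(c,(a,b),z)[:2] for a,b in zip(u+.0,v+.0)])
E
python3 - <<'E'
from meas import *
for f,bx in (('top0',(205,310,220,325)),('side0',(215,300,260,365))):
    c,h=meas(f); M=np.zeros(h.shape[:2],np.uint8); M[bx[0]:bx[1],bx[2]:bx[3]]=1
    red=((h[...,0]<4)|(h[...,0]>172))&(h[...,1]>150)&(M>0)
    org=(h[...,0]>=5)&(h[...,0]<22)&(h[...,1]>120)&(M>0)
    if f=='side0': org[:, :]&=True
    v,u=np.nonzero(red); print(f,'red px',len(u),u.mean(),v.mean(),u.min(),u.max(),v.min(),v.max())
    for z in(.008,.04): 
        p=wr(c,red,z); print(' red z',z,p.mean(0),p.min(0),p.max(0))
    n,l,s,ct=cv2.connectedComponentsWithStats(org.astype(np.uint8)); k=1+np.argmax(s[1:,4]); print(s[k])
    cnt=max(cv2.findContours((l==k).astype(np.uint8),0,1)[0],key=cv2.contourArea)
    hull=cv2.convexHull(cnt)[:,0]
    P=np.array([ray(c,x,.04)[:2] for x in hull]).astype(np.float32)
    print(' disc circle',cv2.minEnclosingCircle(P),cv2.fitEllipse(P))
E
```

```text
top0 red px 29 266.7931034482759 224.06896551724137 264 280 219 263
 red z 0.008 [0.54884902 0.08419725] [0.47320488 0.05985711] [0.55880643 0.08955646]
 red z 0.04 [0.54413229 0.08281177] [0.47158405 0.05946781] [0.55368217 0.08795165]
[ 246  231   48   50 1729]
 disc circle ((0.48571616411209106, 0.07863742113113403), 0.045596927404403687) ((0.4850880205631256, 0.07854004949331284), (0.08877544850111008, 0.09002439677715302), 93.6889419555664)
side0 red px 23 274.04347826086956 255.95652173913044 271 285 245 259
 red z 0.008 [0.55156178 0.08312384] [0.53459077 0.05484228] [0.55735165 0.09084947]
 red z 0.04 [0.54767466 0.11017308] [0.53151877 0.08324989] [0.55318644 0.11752764]
[ 287  228   51   38 1422]
 disc circle ((0.48504090309143066, 0.08041223883628845), 0.04572746902704239) ((0.4842187166213989, 0.08077167719602585), (0.08759131282567978, 0.08951996266841888), 75.03667449951172)
```

Run:
```python
from meas import *
c,h=meas('top0')
z=lambda x,y:(220+x*.2625-.37,205+y*.2625-.37)
C=np.array([.485,.079])
P=[('notch',z(110,182),.0375),('redtri',z(178,65),.008),('redrim',z(180,95),.04)]
P+=[('fl%d'%i,z(*p),.008) for i,p in enumerate([(25,68),(330,32),(368,345),(52,375)])]
Q={}
for n,u,zz in P:
    p=ray(c,u,zz)[:2]; Q[n]=p; d=p-C; print(n,p.round(4),np.linalg.norm(d).round(4),np.degrees(np.arctan2(d[1],d[0])).round(1))
F=[Q['fl%d'%i] for i in range(4)]; print(np.mean(F,0))
for i in range(4):
    d=F[i]-F[(i+1)%4]; print(np.linalg.norm(d),np.degrees(np.arctan2(d[1],d[0])))
```

```text
notch [0.4922 0.1174] 0.0391 79.4
redtri [0.5535 0.085 ] 0.0687 5.0
redrim [0.5337 0.0828] 0.0489 4.4
fl0 [0.5535 0.1635] 0.1088 51.0
fl1 [0.569  0.0068] 0.1108 -40.7
fl2 [ 0.4121 -0.0071] 0.1128 -130.3
fl3 [0.4001 0.1491] 0.1101 140.5
[0.48367109 0.07806516]
0.15744204954645402 95.65392748882192
0.15756503693634397 5.0556063127346595
0.15660244859422093 -85.62178156710856
0.154071838679893 -174.63128617302846
```

>>> apply_moves([
  {"translation":[0.0313,-0.0321,0],"angular":[0,0,0],"hand":0},
  {"translation":[0.0313,-0.0321,0],"angular":[0,0,0],"hand":0},
  {"translation":[0.0313,-0.0321,0],"angular":[0,0,0],"hand":0},
  {"translation":[0.0313,-0.0321,0],"angular":[0,0,0],"hand":0},
  {"translation":[0.0313,-0.0321,0],"angular":[0,0,0],"hand":0},
  {"translation":[0.0313,-0.0321,0],"angular":[0,0,0],"hand":0},
  {"translation":[0.0313,-0.0321,0],"angular":[0,0,0],"hand":0},
  {"translation":[0.0313,-0.0321,0],"angular":[0,0,0],"hand":0},
  {"translation":[0.0313,-0.0321,0],"angular":[0,0,0],"hand":0},
  {"translation":[0.0313,-0.0321,0],"angular":[0,0,0],"hand":0},
])

```text
time_s: 1.4
eef_pos: [0.3892, -0.1045, 0.2313]
eef_rot: [0.0, 0.978, 0.206, 0.0]
wrist_force: [-0.2, -0.3, -0.0]
opening: -0.002
```

>>> apply_moves([
  {"translation":[0.0313,-0.0321,0],"angular":[0,0,0],"hand":0},
  {"translation":[0.0313,-0.0321,0],"angular":[0,0,0],"hand":0},
  {"translation":[0.0313,-0.0321,0],"angular":[0,0,0],"hand":0},
  {"translation":[0.0313,-0.0321,0],"angular":[0,0,0],"hand":0},
  {"translation":[0,0,0.01],"angular":[0,0,-0.162],"hand":0},
  {"translation":[0,0,0.01],"angular":[0,0,-0.162],"hand":0},
  {"translation":[0,0,0.02],"angular":[0,0,-0.162],"hand":0},
  {"translation":[0,0,0.02],"angular":[0,0,-0.162],"hand":0},
  {"translation":[0,0,0.02],"angular":[0,0,-0.162],"hand":0},
  {"translation":[0,0,0.02],"angular":[0,0,-0.16],"hand":0},
])

```text
time_s: 2.65
eef_pos: [0.4514, 0.0621, 0.1305]
eef_rot: [-0.0, 0.768, 0.641, -0.0]
wrist_force: [0.6, -0.3, -0.6]
opening: 0.001
```

Run:
```python
from h import *
c=snap('wrist','w1'); o=ctrl.get_obs(); T=R(o['eef_rot']); print(o['time_s'],o['eef_pos'],T.round(4),o['opening'],o['wrist_force'],o['q'])
print(c['eye'],proj(c,o['eef_pos']))
```

```text
2.7 [0.44952378 0.06228668 0.12794478] [[ 1.728e-01  9.849e-01 -4.500e-03]
 [ 9.850e-01 -1.728e-01  5.000e-04]
 [-3.000e-04 -4.500e-03 -1.000e+00]] 0.0003718556959244172 [-2.31328944 -0.15852097 -1.48628819] [-1.24865639e-01  3.70798746e-02  1.99237806e+00 -4.85972340e-05
  1.11667312e+00  4.88386538e-02]
[0.46348448 0.12827978 0.27181841] [281.83402762 270.0949049 ]
```

View pics/w1.png

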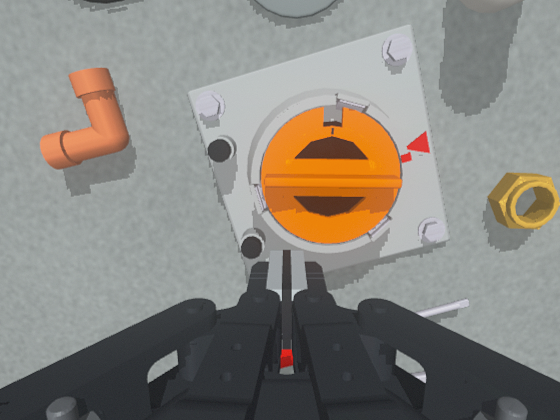

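The wrist view shows the disc at about (331,175) with the bar horizontal. The notch is at the top, at (332,115), and the red mark is at the right, at (416,145). The arm on the turret side (left) is bar_a, and the fingers are below it. I'll measure from this view.

```bash
cat >> meas.py <<'E'
def wrist(f,z=.04,roi=None):
    c,h=meas(f); img=c['img']
    org=((h[...,0]>=5)&(h[...,0]<22)&(h[...,1]>150)&(img[...,0]>90)).astype(np.uint8)
    if roi: m=np.zeros_like(org); m[roi[2]:roi[3],roi[0]:roi[1]]=1; org*=m
    n,l,s,ct=cv2.connectedComponentsWithStats(org); k=1+np.argmax(s[1:,4]); b=(l==k).astype(np.uint8)
    cnt=max(cv2.findContours(b,0,1)[0],key=cv2.contourArea); P=np.array([ray(c,x,z)[:2] for x in cnt[:,0]])
    from scipy.optimize import least_squares
    s=least_squares(lambda p:np.hypot(*(P-p[:2]).T)-p[2],[*P.mean(0),.045],loss='soft_l1',f_scale=.0005).x
    red=((h[...,0]<4)|(h[...,0]>175))&(h[...,1]>180)&(img[...,0]>100)
    n,l,st,ct=cv2.connectedComponentsWithStats(red.astype(np.uint8))
    res=[(tuple(ct[i].round(1)),int(st[i,4]),ray(c,ct[i],.008)[:2].round(4),ray(c,ct[i],.04)[:2].round(4)) for i in range(1,n) if st[i,4]>8]
    return c,s,P,cnt,res
ang=lambda d:np.degrees(np.arctan2(d[1],d[0])).round(1)
E
python3 - <<'E'
from meas import *
c,s,P,cnt,res=wrist('w1'); print('disc',s)
for r in res: print(r, ang(r[2]-s[:2]),np.hypot(*(r[2]-s[:2])).round(4),'|',ang(r[3]-s[:2]),np.hypot(*(r[3]-s[:2])).round(4))
for p in [(332,117),(326,115),(339,115)]:
    q=ray(c,p,.0375)[:2]-s[:2]; print('notch',ang(q),np.hypot(*q))
# bar top ends
for p in [(262,180),(401,180),(262,187),(401,186)]: q=ray(c,p,.056)[:2]; print('bar',p,q,q-s[:2])
a=cv2.imread('pics/w1.png')[90:260,240:450]; cv2.imwrite('pics/w1z.png',cv2.resize(a,None,fx=3.5,fy=3.5,interpolation=2))
r=np.hypot(*(P-s[:2]).T); m=(r<.038)&(r>.031); print(cnt[m][:,0].tolist())
E
```

```text
disc [0.48318806 0.07962875 0.04411588]
((np.float64(419.3), np.float64(143.7)), 232, array([0.5521, 0.0862]), array([0.5414, 0.0913])) 5.4 0.0692 | 11.3 0.0594
((np.float64(405.6), np.float64(157.2)), 60, array([0.5416, 0.0783]), array([0.5321, 0.0844])) -1.3 0.0584 | 5.6 0.0491
((np.float64(286.1), np.float64(357.7)), 189, array([ 0.4268, -0.0723]), array([ 0.4313, -0.048 ])) -110.4 0.1621 | -112.1 0.1378
notch 79.3 0.03805038876300377
notch 84.8 0.03941163782408273
notch 73.1 0.03951748135122092
bar (262, 180) [0.44153425 0.08913456] [-0.04165381  0.00950581]
bar (401, 180) [0.52340106 0.07427277] [ 0.040213   -0.00535598]
bar (262, 187) [0.44069535 0.08493562] [-0.04249271  0.00530687]
bar (401, 186) [0.52304521 0.07061105] [ 0.03985715 -0.0090177 ]
[[342, 119], [342, 120], [342, 121], [342, 122], [342, 123], [342, 124], [342, 125], [341, 126], [340, 126], [339, 126], [338, 126], [337, 126], [336, 126], [335, 126], [334, 126], [333, 125], [332, 125], [331, 125], [330, 125], [329, 126], [328, 126], [327, 126], [326, 126], [325, 126], [324, 126], [323, 125], [323, 124], [323, 123], [322, 122], [322, 121], [322, 120], [322, 119]]
```

View pics/w1z.png

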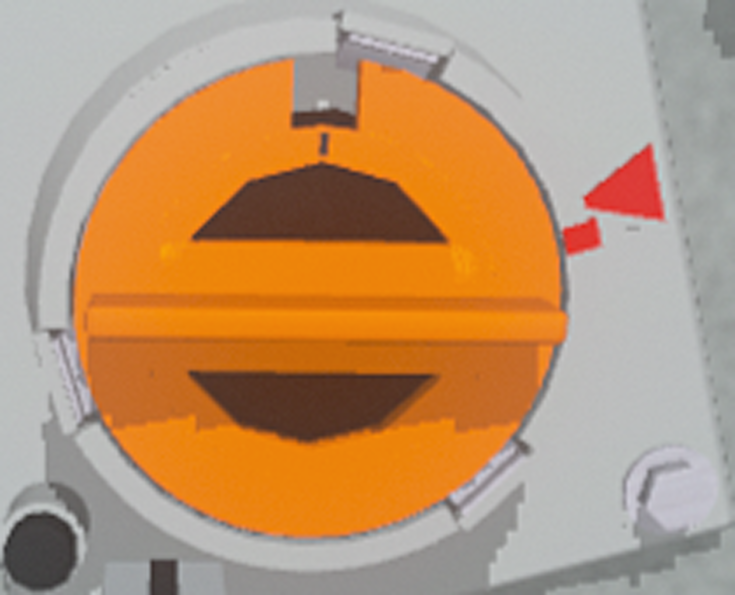

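>>> apply_moves([
  {"translation":[0,0,0.03],"angular":[0,0,0],"hand":0},
  {"translation":[0,0,0.03],"angular":[0,0,0],"hand":0},
  {"translation":[0,0,0.015],"angular":[0,0,0],"hand":0},
  {"translation":[0,0,0.007],"angular":[0,0,0],"hand":0},
  {"translation":[0,0,0],"angular":[0,0,0],"hand":0},
])

```text
time_s: 3.32
eef_pos: [0.4518, 0.0621, 0.0495]
eef_rot: [0.0, 0.77, 0.639, 0.0]
wrist_force: [0.4, 0.8, 0.3]
opening: -0.003
```

Run:
```python
from h import *
for n in('wrist','side'):
  c=snap(n,n[0]+'2'); o=ctrl.get_obs(); print(o['time_s'],o['eef_pos'],o['wrist_force'],o['q'])
a=cv2.imread('pics/s2.png')[190:310,250:390]; cv2.imwrite('pics/s2z.png',cv2.resize(a,None,fx=4,fy=4,interpolation=2))
```

```text
3.375 [0.45224716 0.06203438 0.04996585] [ 0.70190115 -0.33200942  1.77363405] [-1.24696319e-01  1.80843378e-01  2.02926758e+00  9.21786127e-07
  9.30445759e-01  6.06255199e-02]
3.425 [0.45240904 0.06200297 0.05015706] [0.79527674 0.23367085 0.07060354] [-1.24716022e-01  1.80456466e-01  2.02921095e+00 -8.21170768e-06
  9.30379907e-01  6.05578042e-02]
```

View pics/w2.png

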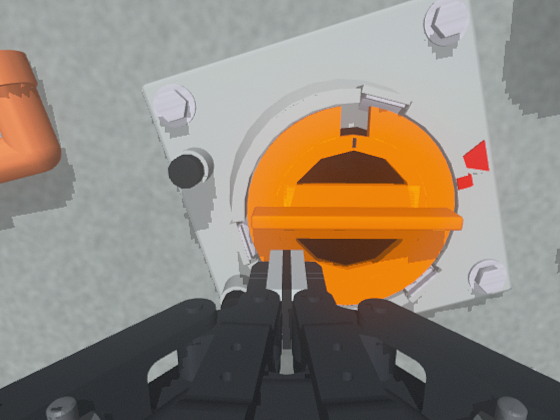

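View pics/s2z.png

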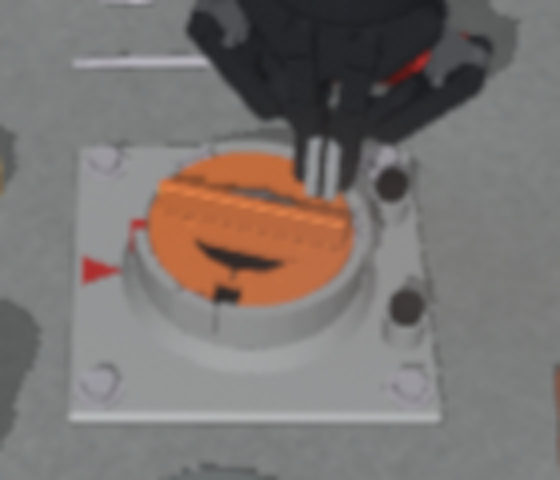

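>>> apply_moves([
  {"translation":[0.004,0,0.002],"angular":[0,0,0],"hand":0},
  {"translation":[0.0045,0,0.001],"angular":[0,0,0],"hand":0},
  {"translation":[0.0029,-0.0013,0],"angular":[0,0,0.1],"hand":0},
  {"translation":[0.0029,-0.0013,0],"angular":[0,0,0.1],"hand":0},
  {"translation":[0.0029,-0.0013,0],"angular":[0,0,0.1],"hand":0},
  {"translation":[0.0029,-0.0013,0],"angular":[0,0,0.1],"hand":0},
  {"translation":[0,0,0],"angular":[0,0,0],"hand":0},
])

```text
time_s: 4.3
eef_pos: [0.4522, 0.0834, 0.0464]
eef_rot: [0.0, 0.881, 0.474, 0.0]
wrist_force: [-0.2, 0.1, -0.3]
opening: -0.002
```

Run:
```python
from meas import *
c=snap('wrist','w3'); o=ctrl.get_obs(); T=R(o['eef_rot']); print(o['time_s'],o['eef_pos'],o['wrist_force'],'yaw',ang(T[:2,0]), 'C tool',T.T@(np.array([.484,.0795,.047])-o['eef_pos']))
```

```text
4.35 [0.45218707 0.08328352 0.04637987] [-0.1585913   0.76004688 -0.42507194] yaw 56.6 C tool [ 0.01434189  0.02864782 -0.00061244]
```

View pics/w3.png

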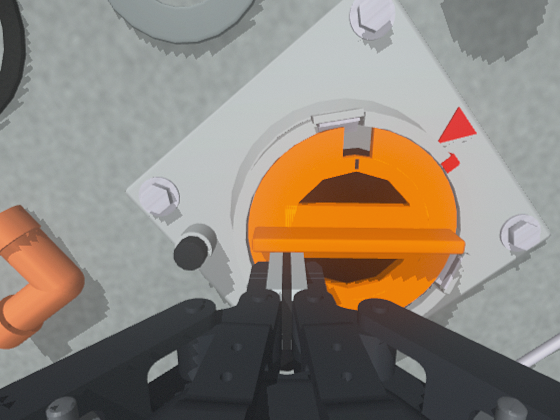

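The bar turned with the fingers: it's still horizontal in the view, and the red mark has moved to (458,130). The pivot geometry holds, so I'll continue.

>>> apply_moves([
  {"translation":[0.0029,-0.0013,0],"angular":[0,0,0.1],"hand":0},
  {"translation":[0.0029,-0.0013,0],"angular":[0,0,0.1],"hand":0},
  {"translation":[0.0029,-0.0013,0],"angular":[0,0,0.1],"hand":0},
  {"translation":[0.0029,-0.0013,0],"angular":[0,0,0.1],"hand":0},
  {"translation":[0.0029,-0.0013,0],"angular":[0,0,0.1],"hand":0},
  {"translation":[0.0029,-0.0013,0],"angular":[0,0,0.1],"hand":0},
  {"translation":[0.0029,-0.0013,0],"angular":[0,0,0.1],"hand":0},
  {"translation":[0,0,0],"angular":[0,0,0],"hand":0},
])

```text
time_s: 5.35
eef_pos: [0.462, 0.1026, 0.0463]
eef_rot: [0.0, 0.99, 0.144, 0.0]
wrist_force: [-0.6, -0.2, -0.0]
opening: -0.002
```

Run:
```python
from meas import *
c=snap('wrist','w4'); o=ctrl.get_obs(); T=R(o['eef_rot']); print(o['time_s'],o['eef_pos'],o['wrist_force'],'yaw',ang(T[:2,0]), 'C tool',T.T@(np.array([.484,.0795,.047])-o['eef_pos']))
a=cv2.imread('pics/w4.png')[60:300,200:500]; cv2.imwrite('pics/w4z.png',cv2.resize(a,None,fx=2.5,fy=2.5,interpolation=2))
c,s,P,cnt,res=wrist('w4'); print(s)
for r in res: print(r, ang(r[2]-s[:2]),np.hypot(*(r[2]-s[:2])).round(4),'|',ang(r[3]-s[:2]),np.hypot(*(r[3]-s[:2])).round(4))
```

```text
5.4 [0.46185492 0.10257218 0.04630017] [ 0.28773671 -0.20917438  0.28933496] yaw 16.6 C tool [ 0.01464619  0.02842922 -0.00069902]
[0.49123777 0.07972429 0.03881629]
((np.float64(376.3), np.float64(73.1)), 637, array([0.5523, 0.0863]), array([0.5476, 0.0927])) 6.1 0.0614 | 13.0 0.0578
((np.float64(382.6), np.float64(118.3)), 187, array([0.534 , 0.0764]), array([0.5326, 0.0846])) -4.4 0.0429 | 6.7 0.0416
((np.float64(554.8), np.float64(311.0)), 222, array([ 0.464, -0.051]), array([ 0.475 , -0.0201])) -101.8 0.1335 | -99.2 0.1011
((np.float64(548.6), np.float64(356.4)), 961, array([ 0.4365, -0.0614]), array([ 0.4524, -0.0287])) -111.2 0.1514 | -109.7 0.1152
```

View pics/w4z.png

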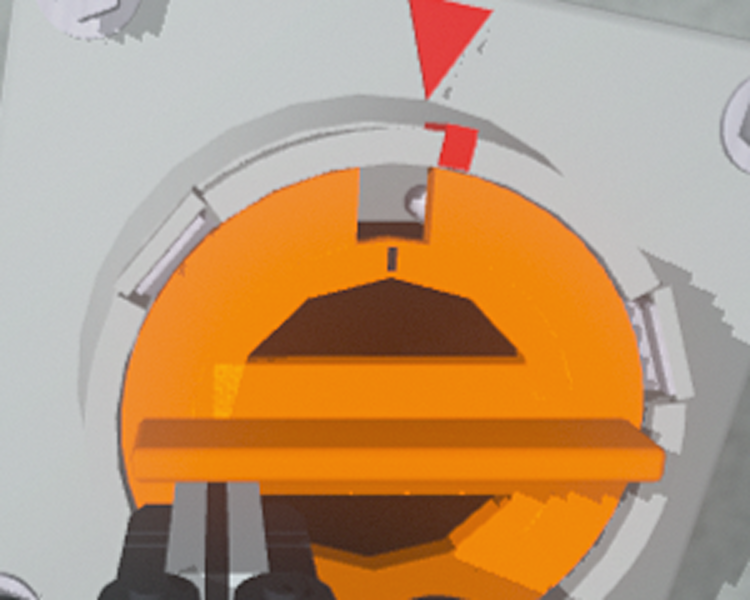

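The pin shows in the right part of the notch, at zoom (417,205). About 10° is left, so I'll go 0.16 rad and look again.

>>> apply_moves([
  {"translation":[0.0023,-0.0011,0],"angular":[0,0,0.08],"hand":0},
  {"translation":[0.0023,-0.0011,0],"angular":[0,0,0.08],"hand":0},
  {"translation":[0,0,0],"angular":[0,0,0],"hand":0},
])

```text
time_s: 5.78
eef_pos: [0.4658, 0.1058, 0.0463]
eef_rot: [0.0, 0.998, 0.064, 0.0]
wrist_force: [0.8, -0.1, -0.4]
opening: -0.002
```

Run:
```python
from meas import *
c=snap('wrist','w5'); o=ctrl.get_obs(); T=R(o['eef_rot']); print(o['time_s'],o['eef_pos'],o['wrist_force'],'yaw',ang(T[:2,0]), 'C tool',T.T@(np.array([.484,.0795,.047])-o['eef_pos']))
a=cv2.imread('pics/w5.png')[60:300,200:500]; cv2.imwrite('pics/w5z.png',cv2.resize(a,None,fx=2.5,fy=2.5,interpolation=2))
c,s,P,cnt,res=wrist('w5'); C=np.array([.484,.0795])
for r in res: print(r, ang(r[2]-C),np.hypot(*(r[2]-C)).round(4),'|',ang(r[3]-C),np.hypot(*(r[3]-C)).round(4))
r=np.hypot(*(P-C).T); m=(r<.042)&(r>.034); print([(tuple(x),p.round(4).tolist(),ang(p-C)) for x,p in zip(cnt[m][:,0],P[m])])
```

```text
5.825 [0.46571645 0.105725   0.04629348] [0.66015639 0.36233173 0.2849287 ] yaw 7.4 C tool [ 0.01475392  0.02836126 -0.00070656]
((np.float64(353.0), np.float64(69.8)), 624, array([0.5523, 0.0863]), array([0.5487, 0.0914])) 5.7 0.0686 | 10.4 0.0658
((np.float64(363.1), np.float64(115.4)), 190, array([0.5328, 0.0779]), array([0.5327, 0.0845])) -1.9 0.0488 | 5.9 0.049
((np.float64(553.0), np.float64(368.6)), 277, array([ 0.407 , -0.0571]), array([ 0.4292, -0.0265])) -119.4 0.1568 | -117.3 0.1193
[((np.int32(370), np.int32(134)), [0.526, 0.0805], np.float64(1.4)), ((np.int32(370), np.int32(135)), [0.5256, 0.0804], np.float64(1.3)), ((np.int32(370), np.int32(136)), [0.5252, 0.0804], np.float64(1.2)), ((np.int32(370), np.int32(137)), [0.5248, 0.0803], np.float64(1.1)), ((np.int32(370), np.int32(138)), [0.5244, 0.0802], np.float64(1.0)), ((np.int32(370), np.int32(139)), [0.524, 0.0801], np.float64(0.9)), ((np.int32(370), np.int32(140)), [0.5236, 0.0801], np.float64(0.8)), ((np.int32(370), np.int32(141)), [0.5233, 0.08], np.float64(0.7)), ((np.int32(369), np.int32(142)), [0.5228, 0.0803], n
[... 7161 characters left out ...]
np.int32(304)), [0.4534, 0.0547], np.float64(-141.0)), ((np.int32(397), np.int32(304)), [0.4534, 0.0543], np.float64(-140.5)), ((np.int32(398), np.int32(304)), [0.4535, 0.0538], np.float64(-139.9)), ((np.int32(399), np.int32(305)), [0.4531, 0.0533], np.float64(-139.7)), ((np.int32(400), np.int32(305)), [0.4531, 0.0528], np.float64(-139.2)), ((np.int32(401), np.int32(306)), [0.4527, 0.0523], np.float64(-139.0)), ((np.int32(402), np.int32(306)), [0.4527, 0.0518], np.float64(-138.5)), ((np.int32(406), np.int32(304)), [0.454, 0.0502], np.float64(-135.8)), ((np.int32(409), np.int32(302)), [0.4551, 0.0491], np.float64(-133.6)), ((np.int32(412), np.int32(300)), [0.4563, 0.048], np.float64(-131.4))]
```

View pics/w5z.png

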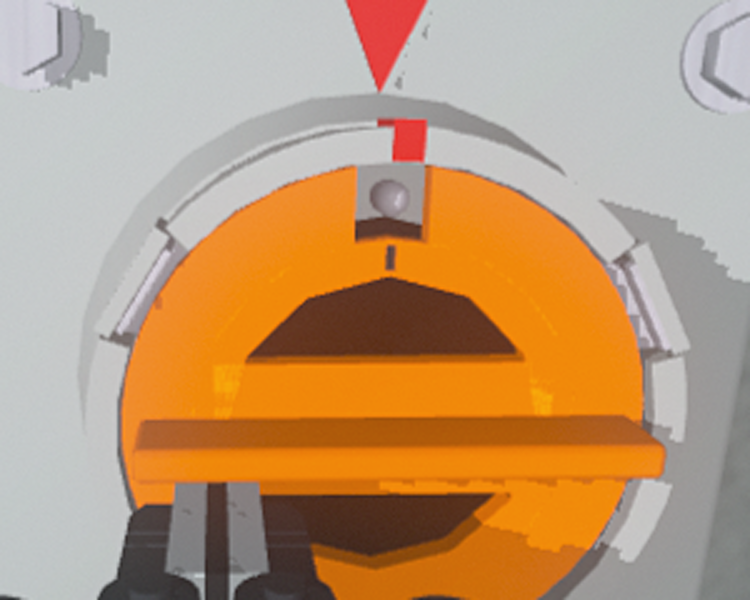

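Run:
```python
from meas import *
c=dict(np.load('pics/w5.npz'))
for p in [(389,196),(371,196),(407,196)]:
    print(ray(c,(200+p[0]/2.5-.3,60+p[1]/2.5-.3),.031))
print('notch mid, z.04',ray(c,(355.5,139),.04)); 
# bar top corners (zoom): left end mid, right end mid at z=.056
l=ray(c,(200+133/2.5,60+450/2.5),.056);r=ray(c,(200+664/2.5,60+450/2.5),.056);print(l,r,(l+r)/2)
for e in [(134,448),(664,448)],[(134,481),(664,481)]:
    a,b=[ray(c,(200+x/2.5,60+y/2.5),.056)[:2] for x,y in e]; print(a,b,ang(a-b),np.hypot(*(a-b)))
print('view eye',c['eye'])
```

```text
[0.52312665 0.08422394 0.031     ]
[0.52273729 0.087235   0.031     ]
[0.52351604 0.08121267 0.031     ]
notch mid, z.04 [0.52329329 0.08585043 0.04      ]
[0.48174392 0.12098331 0.056     ] [0.49210837 0.04050157 0.056     ] [0.48692615 0.08074244 0.056     ]
[0.48208602 0.12086598] [0.49242499 0.04058486] 97.3 0.0809441365900271
[0.47671216 0.12029831] [0.48715066 0.03919744] 97.3 0.08176988072049787
view eye [0.53189827 0.11499201 0.18761885]
```

>>> apply_moves([
  {"translation":[0.0012,-0.0005,0],"angular":[0,0,0.041],"hand":0},
  {"translation":[0,0,0],"angular":[0,0,0],"hand":0},
])

```text
time_s: 6.08
eef_pos: [0.4668, 0.1064, 0.0463]
eef_rot: [-0.0, 0.999, 0.044, -0.0]
wrist_force: [-0.2, 0.2, -0.2]
opening: -0.001
```

>>> apply_moves([
  {"translation":[-0.005,0,0],"angular":[0,0,0],"hand":0},
  {"translation":[-0.005,0,0],"angular":[0,0,0],"hand":0},
  {"translation":[0,0,-0.02],"angular":[0,0,0],"hand":0},
  {"translation":[0,0,-0.01],"angular":[0,0,0],"hand":0},
  {"translation":[0,0,0],"angular":[0,0,0],"hand":0},
])

```text
time_s: 6.7
eef_pos: [0.4576, 0.1056, 0.0771]
eef_rot: [0.0, 0.999, 0.043, 0.001]
wrist_force: [0.5, 0.0, -0.5]
opening: 0.003
```

Run:
```python
from meas import *
c=snap('wrist','w6'); o=ctrl.get_obs(); T=R(o['eef_rot']); print(o['time_s'],o['eef_pos'],o['wrist_force'],'yaw',ang(T[:2,0]), 'C tool',T.T@(np.array([.4845,.0800,.056])-o['eef_pos']))
a=cv2.imread('pics/w6.png')[40:280,200:500]; cv2.imwrite('pics/w6z.png',cv2.resize(a,None,fx=2.5,fy=2.5,interpolation=2))
```

```text
6.75 [0.45709601 0.10557514 0.07646553] [ 0.72123756 -0.01733189 -0.08595123] yaw 4.9 C tool [0.02511517 0.02780738 0.02049102]
```

View pics/w6z.png

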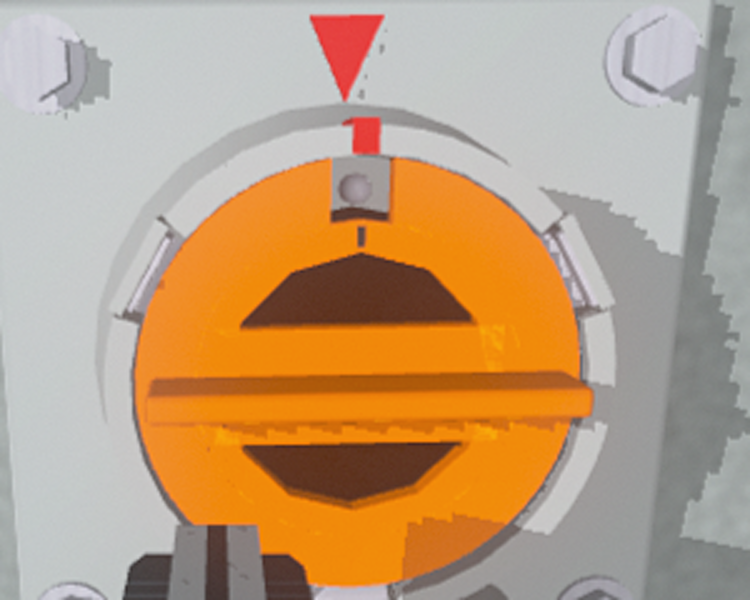

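Run:
```python
from meas import *
c=dict(np.load('pics/w6.npz'))
Z=lambda x,y:(200+x/2.5-.3,40+y/2.5-.3)
print('pin',ray(c,Z(355.5,188),.031))
for y in (170,188,205):
  g=c['img'][int(Z(0,y)[1]+.5),325:365].astype(int); s=g[:,0]-g[:,2]; print(y,[i+325 for i in range(40) if s[i]<90])
print('notch',ray(c,Z(361.5,188),.04))
E=[]
for e in [(150,398),(592,390)],[(150,424),(592,416)]:
    a,b=[ray(c,Z(x,y),.056)[:2] for x,y in e]; E+=[a,b]; print(a,b,ang(a-b),np.hypot(*(a-b)))
print('bar top mid',np.mean(E,0))
c2,s,P,cnt,res=wrist('w6'); print(s)
for r in res[:2]: print(r)
o=ctrl.get_obs(); print(proj(c,o['eef_pos']))
```

```text
pin [0.52275982 0.08372532 0.031     ]
170 [333, 334, 335, 336, 337, 338, 339, 340, 341, 342, 343, 344, 345, 346, 347, 348, 349, 350, 351, 352, 353, 354, 355]
188 [333, 334, 335, 336, 337, 338, 339, 340, 341, 342, 343, 344, 345, 346, 347, 348, 349, 350, 351, 352, 353, 354, 355]
205 [332, 333, 334, 335, 336, 337, 338, 339, 340, 341, 342, 343, 344, 345, 346, 347, 348, 349, 350, 351, 352, 353, 354, 355]
notch [0.52290346 0.08394782 0.04      ]
[0.48274607 0.12027056] [0.49106042 0.04001971] 95.9 0.08068039687935137
[0.47782633 0.11994462] [0.48621126 0.03907675] 95.9 0.08130140833339956
bar top mid [0.48446102 0.07982791]
[0.48500816 0.07997773 0.0437796 ]
((np.float64(337.7), np.float64(57.3)), 448, array([0.5522, 0.0862]), array([0.5479, 0.0901]))
((np.float64(345.9), np.float64(93.7)), 123, array([0.5341, 0.0795]), array([0.5325, 0.0844]))
[287.14090615 272.18824363]
```

The pin and notch line up to about 0.3 mm. Next I'll go over the middle of the bar.

>>> apply_moves([
  {"translation":[0.0125,0.014,0],"angular":[0,0,0],"hand":0},
  {"translation":[0.0124,0.014,0],"angular":[0,0,0],"hand":0},
  {"translation":[0,0,0.005],"angular":[0,0,0],"hand":0},
  {"translation":[0,0,0.005],"angular":[0,0,0],"hand":0},
  {"translation":[0,0,0.0],"angular":[0,0,0],"hand":0},
])

```text
time_s: 7.38
eef_pos: [0.483, 0.08, 0.0653]
eef_rot: [-0.0, 0.999, 0.042, -0.001]
wrist_force: [-0.1, 0.2, -0.4]
opening: -0.002
```

Run:
```python
from meas import *
o=ctrl.get_obs()
c=snap('wrist','w7'); print(o['time_s'],o['eef_pos'],ctrl.get_obs()['eef_pos'],o['wrist_force'])
d=snap('side','s7'); a=cv2.imread('pics/w7.png')[40:300,150:480]; b=cv2.imread('pics/s7.png')[190:310,250:390]
a=cv2.resize(a,(400,315)); b=cv2.resize(b,(400,343),interpolation=2); a=cv2.copyMakeBorder(a,0,28,0,0,0); cv2.imwrite('pics/z7.png',np.hstack([a,b]))
print(proj(c,o['eef_pos']),proj(c,[.4845,.0799,.056]),proj(d,[.4845,.0799,.056]))
```

```text
7.375 [0.48299905 0.08001462 0.06530272] [0.48331961 0.08007148 0.06568511] [-0.11108483  0.18869535 -0.35850498]
[287.27540355 271.76509907] [287.73745613 259.55275903] [312.16029984 239.40631571]
```

View pics/z7.png

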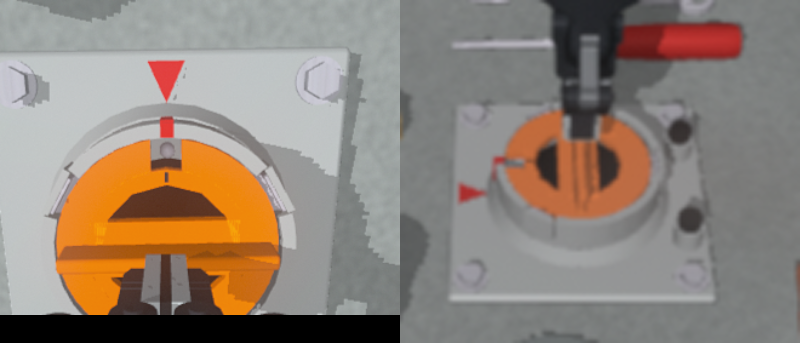

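The notch, pin and red mark are in line, and the fingers are over the middle of the bar. I'll press in small steps.

>>> apply_moves([
  {"translation":[0.001,0,0.004],"angular":[0,0,0],"hand":0},
  {"translation":[0,0,0.004],"angular":[0,0,0],"hand":0},
  {"translation":[0,0,0.0015],"angular":[0,0,0],"hand":0},
  {"translation":[0,0,0.001],"angular":[0,0,0],"hand":0},
])

```text
time_s: 7.98
eef_pos: [0.485, 0.0799, 0.0556]
eef_rot: [-0.0, 0.999, 0.042, -0.0]
wrist_force: [1.2, -0.1, -0.2]
opening: -0.002
```

>>> apply_moves([
  {"translation":[0,0,0.001],"angular":[0,0,0],"hand":0},
  {"translation":[0,0,0.001],"angular":[0,0,0],"hand":0},
])

```text
time_s: 8.22
eef_pos: [0.4853, 0.0798, 0.054]
eef_rot: [0.0, 0.999, 0.042, 0.0]
wrist_force: [-0.9, 0.5, 3.2]
opening: 0.001
```

>>> apply_moves([
  {"translation":[0,0,0.001],"angular":[0,0,0],"hand":0},
  {"translation":[0,0,0.001],"angular":[0,0,0],"hand":0},
])

```text
time_s: 8.48
eef_pos: [0.4851, 0.0799, 0.0517]
eef_rot: [-0.0, 0.999, 0.042, 0.0]
wrist_force: [0.0, -0.2, -0.6]
opening: 0.001
```

>>> apply_moves([
  {"translation":[0,0,0.001],"angular":[0,0,0],"hand":0},
  {"translation":[0,0,0.001],"angular":[0,0,0],"hand":0},
])

```text
time_s: 8.72
eef_pos: [0.4855, 0.0799, 0.0501]
eef_rot: [0.0, 0.999, 0.042, 0.0]
wrist_force: [0.7, 0.6, 3.7]
opening: 0.003
```

Run:
```python
from meas import *
o=ctrl.get_obs()
c=snap('wrist','w8'); print(o['time_s'],o['eef_pos'],ctrl.get_obs()['eef_pos'],o['wrist_force'],ctrl.get_obs()['wrist_force'])
a=cv2.imread('pics/w8.png')[100:310,150:480]
cv2.imwrite('pics/z8.png',cv2.resize(a,None,fx=2.3,fy=2.3,interpolation=2))
```

```text
8.725 [0.48554652 0.07989526 0.05007441] [0.48559697 0.07986002 0.05002014] [0.67088041 0.6281197  3.65727966] [8.61243215e-01 3.04234312e-05 2.87740624e+00]
```

View pics/z8.png

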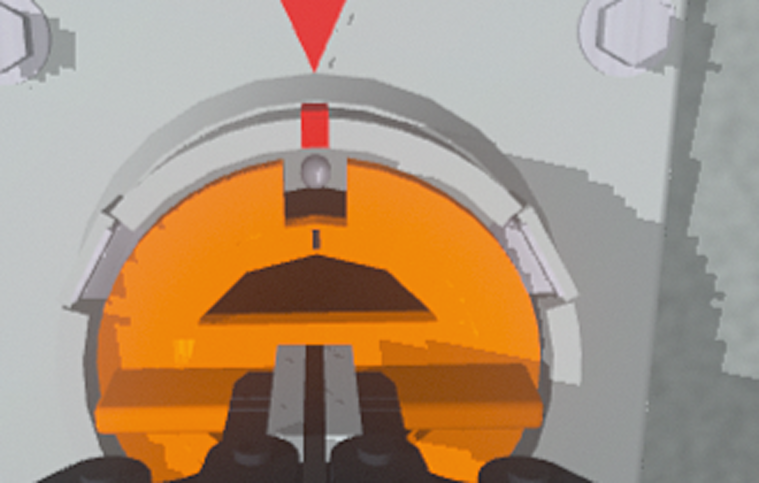

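The disc has gone about 6 mm down, level, with the pin centred in the notch. I'll keep going.

>>> apply_moves([
  {"translation":[0,0,0.001],"angular":[0,0,0],"hand":0},
  {"translation":[0,0,0.001],"angular":[0,0,0],"hand":0},
])

```text
time_s: 9.02
eef_pos: [0.4847, 0.0799, 0.0474]
eef_rot: [-0.0, 0.999, 0.042, -0.0]
wrist_force: [-0.2, 0.6, 0.7]
opening: 0.0
```

>>> apply_moves([
  {"translation":[0,0,0.001],"angular":[0,0,0],"hand":0},
  {"translation":[0,0,0.001],"angular":[0,0,0],"hand":0},
])

```text
time_s: 9.28
eef_pos: [0.4849, 0.0799, 0.0455]
eef_rot: [-0.0, 0.999, 0.042, -0.0]
wrist_force: [0.2, 0.8, 0.3]
opening: -0.0
```

>>> apply_moves([
  {"translation":[0,0,0.001],"angular":[0,0,0],"hand":0},
  {"translation":[0,0,0],"angular":[0,0,0],"hand":0},
])

```text
time_s: 9.52
eef_pos: [0.4854, 0.0799, 0.0451]
eef_rot: [0.0, 0.999, 0.042, 0.0]
wrist_force: [0.3, 1.2, 1.9]
opening: -0.001
```

>>> apply_moves([
  {"translation":[0,0,0.001],"angular":[0,0,0],"hand":0},
  {"translation":[0,0,0],"angular":[0,0,0],"hand":0},
])

```text
time_s: 9.78
eef_pos: [0.4863, 0.0798, 0.045]
eef_rot: [0.0, 0.999, 0.042, 0.001]
wrist_force: [-0.7, -0.3, 8.6]
opening: 0.002
```

>>> apply_moves([
  {"translation":[0,0,0.001],"angular":[0,0,0],"hand":0},
  {"translation":[0,0,0],"angular":[0,0,0],"hand":0},
])

```text
time_s: 10.02
eef_pos: [0.4866, 0.0798, 0.0449]
eef_rot: [0.0, 0.999, 0.042, 0.001]
wrist_force: [-5.1, -0.5, 17.2]
opening: -0.003
```

Run:
```python
from meas import *
o=ctrl.get_obs()
c=snap('wrist','w9'); print(o['time_s'],o['eef_pos'],ctrl.get_obs()['eef_pos'],o['wrist_force'],ctrl.get_obs()['wrist_force'])
a=cv2.imread('pics/w9.png')[100:310,150:480]
cv2.imwrite('pics/z9.png',cv2.resize(a,None,fx=2.3,fy=2.3,interpolation=2))
```

```text
10.025 [0.48662309 0.07982479 0.04486097] [0.48661359 0.07982721 0.04485644] [-5.07796625 -0.54652219 17.24711999] [-3.98866373  0.45896477 18.22341198]
```

View pics/z9.png

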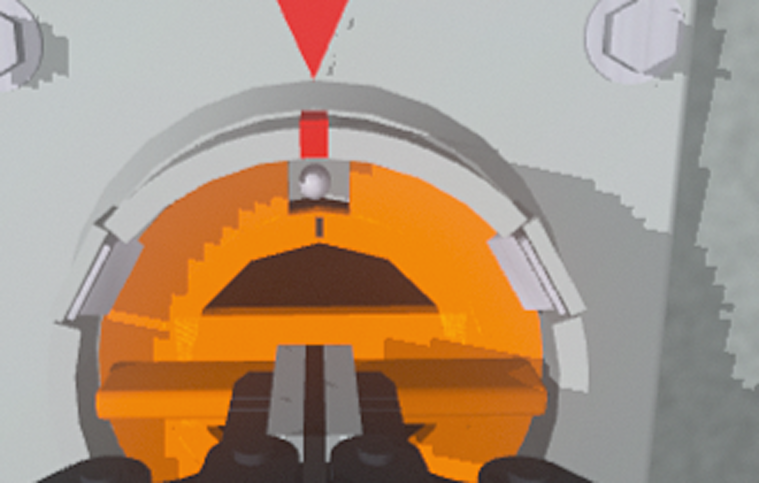

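It has reached a firm stop with the bar top at 45 mm, and the two visible clips now lie over the rim. I'll lift straight off.

>>> apply_moves([
  {"translation":[0,0,-0.003],"angular":[0,0,0],"hand":0},
  {"translation":[0,0,-0.01],"angular":[0,0,0],"hand":0},
  {"translation":[0,0,-0.03],"angular":[0,0,0],"hand":0},
  {"translation":[0,0,-0.03],"angular":[0,0,0],"hand":0},
  {"translation":[-0.03,0,-0.03],"angular":[0,0,0],"hand":0},
  {"translation":[-0.03,0,-0.02],"angular":[0,0,0],"hand":0},
  {"translation":[-0.03,0,0],"angular":[0,0,0],"hand":0},
  {"translation":[0,0,0],"angular":[0,0,0],"hand":0},
])

```text
time_s: 11.08
eef_pos: [0.394, 0.0724, 0.1659]
eef_rot: [0.0, 0.999, 0.042, 0.0]
wrist_force: [0.5, -0.6, 0.4]
opening: 0.005
```

Run:
```python
from meas import *
c=snap('wrist','w10'); d=snap('side','s10'); o=ctrl.get_obs(); print(o['time_s'],o['eef_pos'],o['wrist_force'])
u,v=map(int,proj(c,[.4845,.08,.03])); a=cv2.imread('pics/w10.png')[max(0,v-80):v+80,u-80:u+80]
b=cv2.imread('pics/s10.png')[215:300,270:355]
cv2.imwrite('pics/z10.png',np.hstack([cv2.resize(a,(400,400),interpolation=2),cv2.resize(b,(400,400),interpolation=2)])); print(u,v)
for z in (.029,.04): print(z,wrist('w10',z)[1])
```

```text
11.175 [0.39587324 0.07220321 0.16618068] [ 0.87518405 -0.20160033 -0.01089356]
286 71
0.029 [0.48367393 0.07848654 0.04393236]
0.04 [0.48274613 0.07849618 0.04218881]
```

View pics/z10.png

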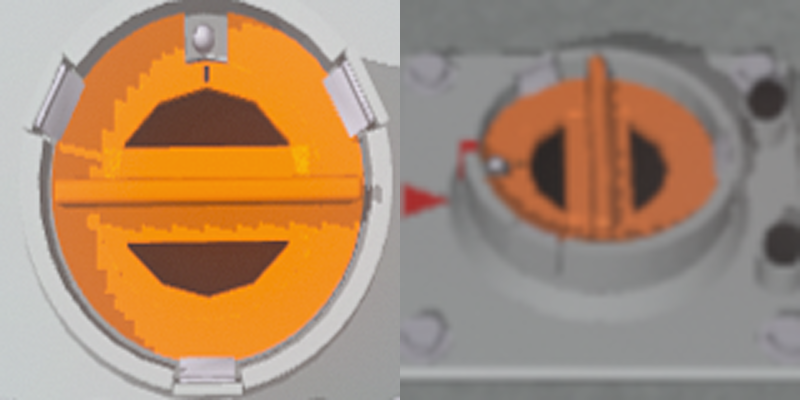

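View pics/s10.png

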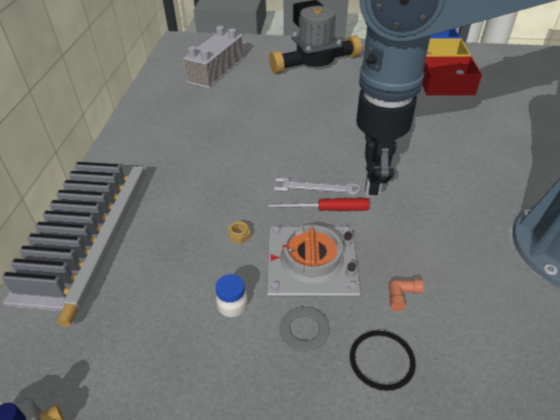

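All three clips lie over the rim (zoom (55,100), (355,95) and (208,370)). The pin stands in the notch at (203,38), the hand is clear, and nothing else has moved.

```bash
python3 -c "
from bench import ctrl
print(ctrl.hand_in())"
```

```text
the job is handed in; nothing more can be done
None
```

The restrictor is fully home in the adapter, its notch over the pin and in line with the red mark. I handed the job in at about 11 s.

- **Turning:** I pushed one arm of the finger bar with the shut fingertips and turned the disc about 74° clockwise. Before pressing, the pin and the middle of the notch agreed to about 0.3 mm, and the notch to within about 1° of the red mark.
- **Pressing:** I pressed the middle of the bar down in 1 mm steps. It stopped firmly with the bar top at 45 mm, 11 mm lower than at the start. The last reading before I lifted off was about 18 N.
- **Last checks:** The final pictures show all three clips over the rim, the pin in the notch, the hand clear and the other parts where they lay.
- **What disagreed:** On the way down the force readings were only 0 to 4 N, not the 8 to 10 N expected for the snap. I sampled only every other step and probably missed the peak. The tool also drifted about 1.5 mm sideways, with up to 5 N of side force, at the final press. The later pictures show no harm from it.

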